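Dress the repaired-lighter display

TASK

Set out the four finished lighters (the ones whose lids are closed) on the four wooden risers, each standing upright, right way up, in the middle of its riser, so that all the tops end level: the tallest lighter on the lowest riser, the next tallest on the next lowest, and so on up to the shortest lighter on the tallest riser. Leave the lighter with the open lid and the round flint tin where they are.

Things in the scene. Friction and masses are not known exactly. Their poses are not given: they have to be found in the camera images.
- tube_c (a point): Tallest closed lighter: a round steel tube 24 mm across and 78 mm tall, standing on its end, one dark seam ring at 54 mm. Loose, about 90 g. This point is its centre, half-way up (39 mm above its foot); z is up its length.
- flip_c (a point): Second tallest closed lighter: a flat steel flip-top case 38 mm wide (its x axis), 16 mm thick (its y axis) and 62 mm tall, standing on its 38 x 16 end, lid closed (dark seam line at 40 mm). Loose, about 70 g. This point is its centre, half-way up (31 mm above its foot); z is up its length.
- barrel_c (a point): Third tallest closed lighter: a stout round steel barrel 40 mm across and 46 mm tall, standing on its end, dark seam ring at 31 mm. Loose, about 140 g. This point is its centre, half-way up (23 mm above its foot); z is up its length.
- mini_c (a point): Shortest closed lighter: a small flat steel flip-top case 28 mm wide (its x axis), 16 mm thick (its y axis) and 34 mm tall, standing on its 28 x 16 end, lid closed. Loose, about 40 g. This point is its centre, half-way up (17 mm above its foot); z is up its length.
- riser22_top (a point): Lowest and broadest wooden display riser: a plain light-wood block 76 x 76 mm and 22 mm high, fixed to the counter. This point is the middle of its flat top; x and y run along its sides.
- riser38_top (a point): Second lowest wooden display riser: a plain light-wood block 68 x 68 mm and 38 mm high, fixed to the counter. This point is the middle of its flat top; x and y run along its sides.
- riser54_top (a point): Second tallest wooden display riser: a plain light-wood block 60 x 60 mm and 54 mm high, fixed to the counter. This point is the middle of its flat top; x and y run along its sides.
- riser66_top (a point): Tallest and narrowest wooden display riser: a plain light-wood block 52 x 52 mm and 66 mm high, fixed to the counter. This point is the middle of its flat top; x and y run along its sides.
- open_c (a point): The lighter still under repair: a steel flip-top body 38 mm wide (x), 16 mm thick (y), 40 mm tall with its lid swung open beyond its +x end (the lid reaches 45 mm from the middle and 75 mm up) and a dark windscreen bare on top. Loose, standing, a bystander. This point is the middle of its body, 20 mm above its foot.
- tin_c (a point): Round flat aluminium tin of flints, 60 mm across and 24 mm high, loose, a bystander. This point is its centre, 12 mm up.
Things that resemble listed ones, but are neither listed nor needed, are in the scene too. Leave any purple look-alike of the part that bears riser38_top alone. Leave any red look-alike of the part that bears flip_c alone.

How it is judged (in metres and radians):
At the end, for the whole second after the job is handed in: Tube on the 22 mm riser, 62 mm flip-top on the 38 mm, barrel on the 54 mm, mini on the 66 mm; each released, at rest, right way up (within 0.12 rad), standing on the riser (height within 4 mm) and within 12 mm of the middle of its top (horizontal distance between tube_c and riser22_top below 0.012 m and z of tube_c in the frame of riser22_top between 0.035 and 0.043 m and angle between each of tube_c, flip_c, barrel_c, mini_c's own z axis and vertical below 0.12 rad and linear speed of each of tube, flip, barrel, mini below 0.01 m/s and horizontal distance between flip_c and riser38_top below 0.012 m and z of flip_c in the frame of riser38_top between 0.027 and 0.035 m and horizontal distance between barrel_c and riser54_top below 0.012 m and z of barrel_c in the frame of riser54_top between 0.019 and 0.027 m and horizontal distance between mini_c and riser66_top below 0.012 m and z of mini_c in the frame of riser66_top between 0.013 and 0.021 m); the robot touches nothing.
It fails at once if the lighter under repair was shifted or knocked over (distance of open_c from where it was at the start of the episode above 0.015 m or angle between open_c's own z axis and vertical above 0.3 rad).
It fails at once if the flint tin was shifted or knocked over (distance of tin_c from where it was at the start of the episode above 0.015 m or angle between tin_c's own z axis and vertical above 0.3 rad).
It also fails if it takes over 115 s, if anything falls off the work surface, if the arm or the gripper's body presses on something with over 40 N, if the wrist force passes 120 N, or if a joint passes its speed limit or range.

ROBOT

A 6-joint arm with a two-finger parallel gripper is mounted at the origin on the work surface. World frame = base frame: x ahead of the robot, y to its left, z up, the work surface at z = 0. Lengths are in m, angles in degrees, forces in N, time in s.
With the tool pointing down it reaches from about 0.4 to 0.825 m from the base axis. Payload 7 kg.
Tool frame: the origin (TCP) lies at the centre of the arm's flange, where the gripper is bolted on; the fingertips stand 178 mm ahead of it and the grasp point (between the pads) lies 159 mm ahead of it (r.tips_ahead is the z of the fingertips in the tool frame, in m); z points along the fingers, y is the line along which they close (so a half turn about z gives the same grasp; the last joint's range is limited). The gripper opens to 88 mm and grips with 3 to 60 N. Pads are 19 mm wide; open, the fingers measure 130 mm over their backs; the gripper's body (78 mm by 193 mm) begins 47 mm behind the grasp point.
Start: joints at [-49.612, 20.546, 0.682, 0, -70.136, -16.507], TCP at [0.273, -0.617, 0.405] pointing down, gripper open.
Joint ranges: [-176.03, 176.03], [-82.01, 121.73], [-58.28, 71.71], [-173.87, 95.51], [-174.79, -0.11], [-173.66, 173.66]. Speed limits (degrees/s): [136.94, 136.94, 172.46, 180, 180, 180].

INTERFACE

Orientations are given as [roll, pitch, yaw] about the fixed x, y, z axes, in that order (R = Rz(yaw) Ry(pitch) Rx(roll)).
In Python, from plant import r gives the robot as it stands. The module is installed in compiled form; this text tells all that it offers.
- The arm moves only by the shell command python3 -m pendant 'ROWS' [FORCE]. ROWS is JSON, a list that holds one entry, the list of rows, each a list of 7 numbers: the shift along the tool's x, y, z in m, then the turn, a rotation vector about the tool's x, y, z in degrees, then the gripper command: -1 is shut, 1 is fully open, values between are in proportion. A call has 1 to 5 rows; each row is the pose to reach, as a shift and turn from the pose commanded when the call began, along the tool's axes at that moment; what a row does not reach only later rows make up. A row lasts 1/10 s, in which the tool goes at most 50 mm and 8.59 degrees, less where a joint would pass 70% of its speed; a pose out of reach is approached as far as the arm can. A call with a gripper value outside its range is refused whole. The fingers move at their own pace and stop on an object; FORCE is the grip in N (left out, the last holds). Time passes only in rows, so rows that repeat a pose let the fingers close. It gives the time, the measured TCP pose, the force, the opening and the grip force at its end, in the units of the state.
- r.get_state(): the state, without advancing time (a new reading comes with each control period).
- r.capture(name): name is "scene" or "side" or "wrist"; returns the picture (420x560x3 uint8, red, green, blue); there is no depth.
- r.camera_params(name): a dict with "fx", "fy", "cx", "cy" (pixels), "R" (3x3) and "t" (3): a world point X has camera coordinates R X + t. Camera axes: x right, y down, z forward; pixel columns grow to the right and rows downward; lengths in m; the calibration is good to about 2 mm. A picture is of the moment at which its call begins: read the wrist's pose just before it. camera_params takes no time and is no camera call; for the wrist camera it gives the pose at the moment of the call.
- r.close_job(): hands the job in; it is judged then, once.
The state is a dict: "time_s": time; "joints": joint angles; "qd": joint speeds; "joint_torque": joint torques, N m; "tcp_pos": TCP position; "eef_rot": TCP orientation; "contact_force": force on the tool from outside, world axes, zero at the start; "moment": the same for the moment, N m; "gripper_width": finger opening in m; "gripper_force": force on a finger pad.
Only numpy, scipy, OpenCV 4.12 (cv2) and the standard library are available. Lean on these libraries where they do the work, as an engineer would, in place of code of your own. Each camera call takes 0.05 s, during which the arm holds its last target. There are 200 camera calls.

## Working session

There is one attempt and no reset: what is moved stays moved. The work goes in short steps, Python scripts to look and compute and a shell command to move; the robot and the scene stay as the last step left them, time stands still between calls to the robot, and variables do not carry over. Pictures are saved under pics/ and viewed, at most 14 in all, crops included, and the job is handed in when it is done.

```bash
mkdir -p pics
python3 - <<'E'
from plant import r
import cv2,numpy as np
print(r.get_state())
for n in("scene","side"):
    p=r.camera_params(n);print(n,p)
    cv2.imwrite(f"pics/{n}0.png",r.capture(n)[:,:,::-1])
E
```

```text
{'time_s': 0.0, 'joints': array([-4.96143016e+01,  2.05916014e+01,  6.33012804e-01, -1.86187146e-02,
       -7.01344102e+01, -1.65093895e+01]), 'qd': array([-0.0262861 , -0.02233456,  0.0430656 , -0.00896582, -0.02425558,
        0.02170747]), 'joint_torque': array([ 2.88853098e-04, -5.82727432e+01,  2.93063396e+01,  6.99750647e+00,
        7.05208411e-03, -1.69954874e-04]), 'tcp_pos': array([ 0.27316019, -0.6170499 ,  0.4037195 ]), 'eef_rot': array([ 1.79905861e+02, -9.64898239e-03, -1.56130024e+02]), 'contact_force': array([ 0.0971176 , -0.1041925 ,  0.18524509]), 'moment': array([0.00682483, 0.01675948, 0.06310583]), 'gripper_force': 0.0, 'gripper_width': 0.08749433942935567}
scene {'fx': 403.4059970525561, 'fy': 403.4059970525561, 'cx': 283.81856140766894, 'cy': 212.95908049580373, 'R': array([[-0.42275296,  0.90607584,  0.01750736],
       [ 0.67514917,  0.32777744, -0.66085971],
       [-0.60452753, -0.26756032, -0.75030523]]), 't': array([ 0.17370426, -0.33410052,  1.33719693])}
side {'fx': 421.77225588818396, 'fy': 421.77225588818396, 'cx': 276.12587258123455, 'cy': 211.0111597596031, 'R': array([[-0.92343664, -0.38374496,  0.00213938],
       [-0.21396543,  0.51023846, -0.8329919 ],
       [ 0.31856485, -0.769673  , -0.55328105]]), 't': array([0.5343257 , 0.14007113, 0.8695572 ])}
```

View pics/scene0.png

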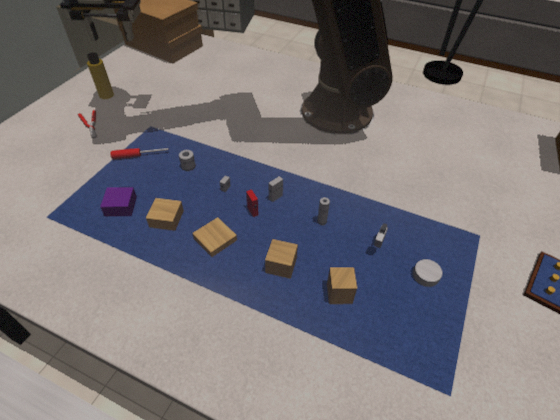

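View pics/side0.png

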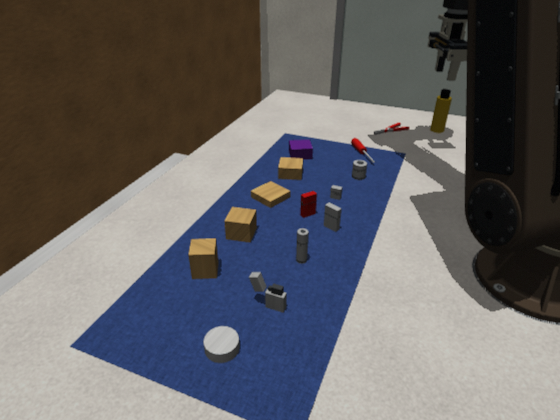

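Scene view, candidates with pixels:
- **Tube:** (323,203).
- **Flip:** (276,184). The red look-alike at (252,197) is to be left alone, and the open-lid lighter is at (380,237).
- **Barrel:** (187,154). The tin at (428,268) is a bystander.
- **Mini:** (225,181).
- **Risers:** 38 at (165,209), next to its purple look-alike at (118,196). 22 at (215,236), 54 at (282,252), 66 at (343,276).

```bash
cat > h.py <<'E'
from plant import r
import cv2,numpy as np
from scipy.spatial.transform import Rotation as Ro
def ray(p,uv,z):
    d=p["R"].T@np.array([(uv[0]-p["cx"])/p["fx"],(uv[1]-p["cy"])/p["fy"],1]);o=-p["R"].T@p["t"]
    return o+d*(z-o[2])/d[2]
def proj(p,X):
    c=p["R"]@np.asarray(X)+p["t"];return np.array([p["cx"]+p["fx"]*c[0]/c[2],p["cy"]+p["fy"]*c[1]/c[2]])
def plan(x,y,z,yaw):
    "shift in tool axes & turn about tool z (deg) to bring TCP to x,y,z pointing down with tool yaw (closing line y axis mod 180)"
    s=r.get_state();R=Ro.from_euler('xyz',s["eef_rot"],degrees=True)
    d=R.inv().apply(np.array([x,y,z])-s["tcp_pos"])
    t=-(yaw-s["eef_rot"][2]);t=(t+90)%180-90
    print("pos",s["tcp_pos"].round(4),"rot",s["eef_rot"].round(2),"shift",d.round(4),"turn z",round(t,1),"t",s["time_s"],"j6",s["joints"][5].round(1),"w",s["gripper_width"])
E
python3 - <<'E'
from h import *
p=r.camera_params("scene")
C=dict(tube=(323,201,.078),flip=(275,182,.062),red=(251,194,.062),barrel=(187,154,.046),mini=(225,179,.034),r38=(165,208,.038),pur=(118,195,.038),r22=(215,234,.022),r54=(282,250,.054),r66=(343,275,.066),open=(379,240,.04),tin=(428,268,.024))
for k,v in C.items():
    X=ray(p,v[:2],v[2]);print(k,X.round(3),np.hypot(*X[:2]).round(3))
s=r.get_state();w=r.camera_params("wrist");R=Ro.from_euler('xyz',s["eef_rot"],degrees=True)
print("cam in tool",R.inv().apply(-w["R"].T@w["t"]-s["tcp_pos"]).round(4),"axes\n",(w["R"]@R.as_matrix()).round(3),w["fx"])
plan(.5,-.3,.40,-156)
im=r.capture("scene");cv2.imwrite("pics/c.png",cv2.resize(im[130:320,80:460,::-1],None,fx=2.1,fy=2.1,interpolation=cv2.INTER_CUBIC))
E
```

```text
tube [0.467 0.128 0.078] 0.484
flip [ 0.444 -0.01   0.062] 0.444
red [ 0.508 -0.045  0.062] 0.51
barrel [ 0.437 -0.284  0.046] 0.521
mini [ 0.466 -0.147  0.034] 0.489
r38 [ 0.623 -0.224  0.038] 0.662
pur [ 0.638 -0.357  0.038] 0.731
r22 [ 0.629 -0.08   0.022] 0.634
r54 [0.624 0.094 0.054] 0.631
r66 [0.635 0.239 0.066] 0.678
open [0.491 0.28  0.04 ] 0.565
tin [0.506 0.401 0.024] 0.646
cam in tool [0.0818 0.0007 0.0197] axes
 [[-0.001  1.    -0.   ]
 [-0.955 -0.001 -0.298]
 [-0.298  0.     0.955]] 311.12048229827576
pos [ 0.2732 -0.6171  0.4038] rot [ 1.7992e+02 -1.0000e-02 -1.5612e+02] shift [-0.3357  0.1981  0.0041] turn z -0.1 t 0.1 j6 -16.5 w 0.08750416831510294
```

View pics/c.png

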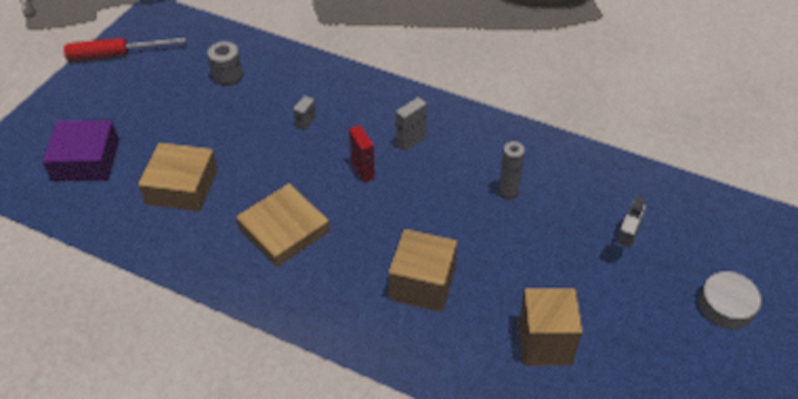

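The crop confirms the choices: plain steel tube, flip, mini and barrel, and four wood risers. The purple block and the red case are look-alikes. I'll move over the scene for a wrist look.

```bash
python3 -c "
from h import *
plan(.55,-.15,.405,-180)"
```

```text
pos [ 0.2732 -0.6171  0.4039] rot [ 1.7993e+02 -1.0000e-02 -1.5612e+02] shift [-0.4422  0.3151 -0.0007] turn z 23.9 t 0.15 j6 -16.5 w 0.08775794299805457
```

```bash
python3 -m pendant '[[[-0.24,0.17,0,0,0,24,1],[-0.24,0.17,0,0,0,24,1],[-0.24,0.17,0,0,0,24,1],[-0.24,0.17,0,0,0,24,1],[-0.24,0.17,0,0,0,24,1]]]'; python3 -c "
from h import *
plan(.55,-.15,.405,-180)"
```

```text
time_s: 0.65
tcp_pos: [0.4, -0.4038, 0.4045]
eef_rot: [180.0, -0.0, 179.8]
contact_force: [1.2, 0.1, -0.8]
gripper_width: 0.0877
gripper_force: 0.0
pos [ 0.4    -0.4038  0.4045] rot [ 1.7999e+02 -1.0000e-02  1.7985e+02] shift [-0.1493  0.2541 -0.0004] turn z -0.2 t 0.65 j6 -64.6 w 0.08771658405474404
```

```bash
python3 -m pendant '[[[-0.15,0.25,0,0,0,0,1],[-0.15,0.25,0,0,0,0,1],[-0.15,0.25,0,0,0,0,1],[-0.15,0.25,0,0,0,0,1],[-0.15,0.25,0,0,0,0,1]]]' >/dev/null;python3 -m pendant '[[[0,0.04,0,0,0,0,1],[0,0.04,0,0,0,0,1],[0,0.04,0,0,0,0,1]]]'; python3 -c "
from h import *
p=r.camera_params('wrist');im=r.capture('wrist');np.savez('w1.npz',im=im,**p);cv2.imwrite('pics/w1.png',im[:,:,::-1])
plan(.55,.2,.405,-180)"
```

```text
time_s: 1.45
tcp_pos: [0.5287, -0.1505, 0.4046]
eef_rot: [180.0, -0.0, -180.0]
contact_force: [-0.6, -0.4, 1.3]
gripper_width: 0.0878
gripper_force: 0.0
pos [ 0.5286 -0.1513  0.4046] rot [-1.8000e+02 -1.0000e-02  1.7994e+02] shift [-0.021   0.3513 -0.0004] turn z -0.1 t 1.5 j6 -94.5 w 0.087784007625861
```

View pics/w1.png

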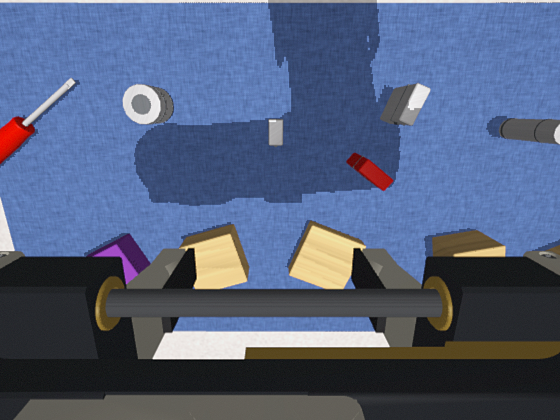

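The wrist view shows the barrel top at (141,104), mini at (276,131), flip at (407,103) and the red case at (370,172). The risers are half hidden by the fingers, so I'll take two more views further out.

```bash
python3 -m pendant '[[[-0.16,0.05,0,0,0,0,1],[-0.16,0.05,0,0,0,0,1],[-0.16,0.05,0,0,0,0,1],[-0.16,0.05,0,0,0,0,1],[-0.16,0.05,0,0,0,0,1]]]'; python3 -c "
from h import *
p=r.camera_params('wrist');im=r.capture('wrist');np.savez('w2.npz',im=im,**p);cv2.imwrite('pics/w2.png',im[:,:,::-1])"
python3 -m pendant '[[[0.08,0.25,0,0,0,0,1],[0.08,0.25,0,0,0,0,1],[0.08,0.25,0,0,0,0,1],[0.08,0.25,0,0,0,0,1],[0.08,0.25,0,0,0,0,1]]]' >/dev/null;python3 -m pendant '[[[0,0,0,0,0,0,1],[0,0,0,0,0,0,1]]]'; python3 -c "
from h import *
p=r.camera_params('wrist');im=r.capture('wrist');np.savez('w3.npz',im=im,**p);cv2.imwrite('pics/w3.png',im[:,:,::-1])
cv2.imwrite('pics/w23.png',np.vstack([cv2.imread('pics/w2.png')[:300],cv2.imread('pics/w3.png')[:300]]))"
```

```text
time_s: 2.0
tcp_pos: [0.6908, -0.1026, 0.4025]
eef_rot: [-180.0, -0.1, 179.8]
contact_force: [-0.7, -1.0, -0.6]
gripper_width: 0.0875
gripper_force: 0.0
time_s: 2.75
tcp_pos: [0.6122, 0.1363, 0.4053]
eef_rot: [180.0, 0.0, 180.0]
contact_force: [0.4, 0.5, 1.2]
gripper_width: 0.0879
gripper_force: 0.0
```

View pics/w23.png

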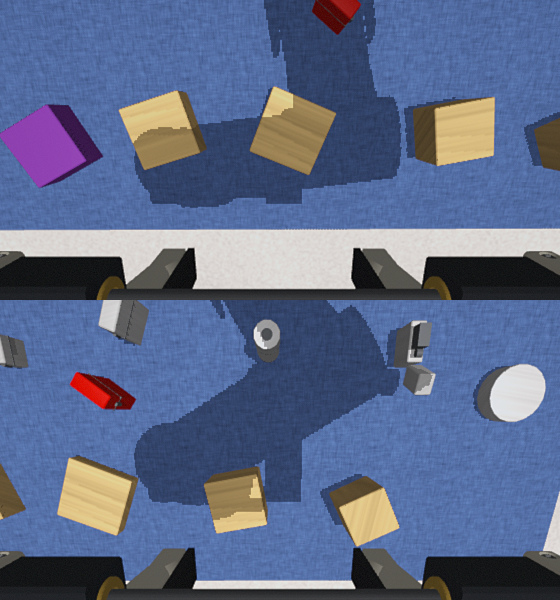

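Run:
```python
from h import *
a=cv2.imread('pics/w1.png');b=cv2.imread('pics/w2.png');c=cv2.imread('pics/w3.png')
def cr(i,x,y):return cv2.resize(i[y:y+52,x:x+52],(260,260),interpolation=cv2.INTER_CUBIC)
def cr2(i,x,y):return cv2.resize(i[y:y+104,x:x+104],(260,260),interpolation=cv2.INTER_CUBIC)
cv2.imwrite('pics/m.png',np.vstack([np.hstack([cr(a,120,80),cr(a,250,105),cr(a,380,72)]),np.hstack([cr(c,240,8),cr2(b,410,75),cr2(c,315,160)])]))
def m(n,P,z):
    p=dict(np.load(n+'.npz'));X=np.array([ray(p,q,z) for q in P]);e=np.diff(np.vstack([X,X[:1]]),axis=0)
    print(n,X.mean(0).round(4),np.linalg.norm(e,axis=1).round(3),(np.degrees(np.arctan2(e[:,1],e[:,0]))%90).round(1))
m('w2',[(119,108),(183,91),(203,150),(144,169)],.038)
m('w2',[(276,87),(336,112),(309,174),(250,150)],.022)
m('w3',[(70,158),(136,181),(120,235),(57,206)],.022)
m('w2',[(435,107),(494,97),(494,155),(437,165)],.054)
m('w3',[(340,209),(381,182),(399,228),(361,246)],.066)
```

```text
w2 [ 0.6261 -0.2218  0.038 ] [0.071 0.063 0.07  0.067] [13.5 15.2 17.1 15.6]
w2 [ 0.629  -0.0805  0.022 ] [0.071 0.075 0.074 0.074] [68.5 68.1 67.7 66. ]
w3 [ 0.6264 -0.0775  0.022 ] [0.078 0.075 0.081 0.064] [69.5 67.  61.8 64.9]
w2 [0.628  0.0945 0.054 ] [0.058 0.059 0.059 0.059] [ 9.1 11.6 10.  10.5]
w3 [0.6388 0.2417 0.066 ] [0.051 0.057 0.045 0.051] [35.7 25.9 28.2 31.1]
```

View pics/m.png

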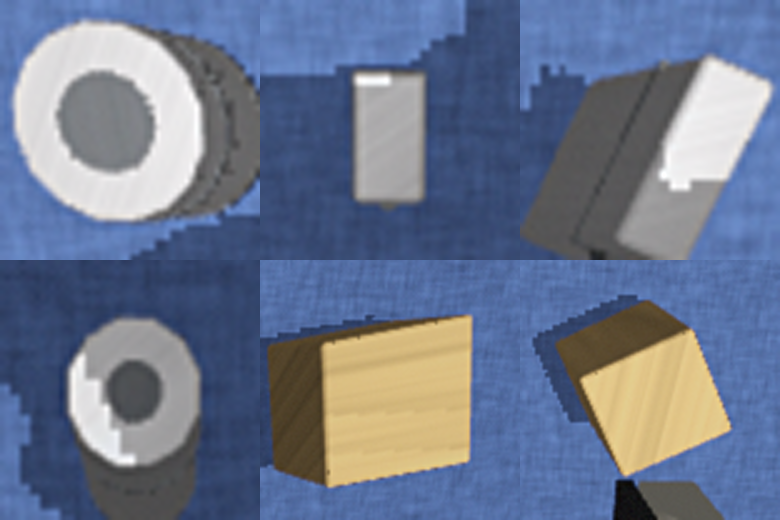

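Run:
```python
from h import *
def m(n,P,z,o,f):
    P=[(o[0]+x/f-.3,o[1]+y/f-.3) for x,y in P]
    p=dict(np.load(n+'.npz'));X=np.array([ray(p,q,z) for q in P]);e=np.diff(np.vstack([X,X[:1]]),axis=0)
    print(n,X.mean(0).round(4),np.linalg.norm(e,axis=1).round(3),(np.degrees(np.arctan2(e[:,1],e[:,0]))%180).round(1))
m('w2',[(62,84),(211,56),(210,201),(67,227)],.054,(410,75),2.5)
m('w3',[(61,118),(172,69),(211,170),(105,215)],.066,(315,160),2.5)
print('barrel');m('w1',[(108,121)],.046,(120,80),5)
print('mini');m('w1',[(94,72),(165,72),(165,202),(94,202)],.034,(250,105),5)
print('flip');m('w1',[(190,54),(250,82),(157,269),(97,241)],.062,(380,72),5)
print('tube');m('w3',[(134,132)],.078,(240,8),5)
plan(.463,.13,.33,-180)
```

```text
w2 [0.6285 0.0943 0.054 ] [0.059 0.059 0.059 0.059] [100.2  11.2 100.4  10.5]
w3 [0.6395 0.241  0.066 ] [0.05  0.05  0.05  0.051] [115.3  25.7 115.5  26.3]
barrel
w1 [ 0.4384 -0.2865  0.046 ] [0.] [0.]
mini
w1 [ 0.4676 -0.1478  0.034 ] [0.015 0.028 0.016 0.028] [ 90.    0.5  90.  179.7]
flip
w1 [ 0.4393 -0.0116  0.062 ] [0.013 0.038 0.014 0.037] [ 67.7 159.   66.9 158.3]
tube
w3 [0.4647 0.1308 0.078 ] [0.] [0.]
pos [0.6126 0.1355 0.4052] rot [1.7999e+02 3.0000e-02 1.7987e+02] shift [ 0.1496 -0.0059  0.0751] turn z -0.1 t 2.8 j6 -120.4 w 0.08769154702729988
```

```bash
python3 -m pendant '[[[0.148,-0.005,0.05,0,0,0,1],[0.148,-0.005,0.05,0,0,0,1],[0.148,-0.005,0.05,0,0,0,1],[0.148,-0.005,0.05,0,0,0,1],[0.148,-0.005,0.05,0,0,0,1]]]'; python3 -c "
from h import *
plan(.465,.131,.212,-180)
p=r.camera_params('wrist');im=r.capture('wrist');cv2.imwrite('pics/t1.png',im[:,:,::-1]);print(proj(p,(.465,.131,.078)))"
```

```text
time_s: 3.3
tcp_pos: [0.4641, 0.13, 0.355]
eef_rot: [180.0, 0.0, 179.8]
contact_force: [0.6, 0.6, 1.0]
gripper_width: 0.0878
gripper_force: 0.0
pos [0.4641 0.13   0.355 ] rot [1.7999e+02 2.0000e-02 1.7982e+02] shift [-0.0009  0.001   0.143 ] turn z -0.2 t 3.3 j6 -129.3 w 0.08783790793686441
[274.27986386 212.06284924]
```

View pics/t1.png

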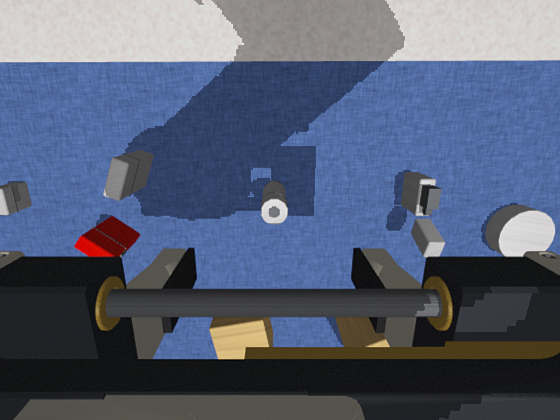

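The tube top is at (274,212), exactly where predicted, so I'll descend and grip.

```bash
python3 -m pendant '[[[0,0,0.05,0,0,0,1],[0,0,0.09,0,0,0,1],[0,0,0.12,0,0,0,1],[0,0,0.135,0,0,0,1],[0,0,0.143,0,0,0,1]]]' 20|grep -E 'tcp|force'
python3 -m pendant '[[[0,0,0,0,0,0,-1],[0,0,0,0,0,0,-1],[0,0,0,0,0,0,-1],[0,0,0,0,0,0,-1],[0,0,0,0,0,0,-1]]]' 20
python3 -m pendant '[[[0,0,-0.02,0,0,0,-1],[0,0,-0.05,0,0,0,-1],[0,0,-0.09,0,0,0,-1],[0,0,-0.11,0,0,0,-1],[0,0,-0.11,0,0,0,-1]]]'
python3 -c "
from h import *
plan(.6275,-.079,.325,-180)"
```

```text
tcp_pos: [0.4664, 0.1314, 0.2102]
contact_force: [-0.1, 0.5, 0.6]
gripper_force: 0.0
time_s: 4.35
tcp_pos: [0.4652, 0.1319, 0.2124]
eef_rot: [179.9, 0.1, 179.9]
contact_force: [0.2, -0.4, 1.1]
gripper_width: 0.0529
gripper_force: 0.0
time_s: 4.85
tcp_pos: [0.4658, 0.1323, 0.3253]
eef_rot: [179.8, 0.3, 179.9]
contact_force: [0.0, 0.4, -0.6]
gripper_width: 0.0132
gripper_force: 0.0
pos [0.4658 0.1323 0.3253] rot [179.78   0.33 179.92] shift [-0.162  -0.2111  0.0005] turn z -0.1 t 4.85 j6 -129.3 w 0.013160504749134232
```

The fingers are slow (about 75 mm/s) and I lifted before they had closed. I'll reopen and check the tube.

```bash
python3 -m pendant '[[[0,0,0,0,0,0,1],[0,0,0,0,0,0,1],[0,0,0,0,0,0,1],[0,0,0,0,0,0,1],[0,0,0,0,0,0,1]]]'; python3 -c "
from h import *
p=r.camera_params('wrist');im=r.capture('wrist');cv2.imwrite('pics/t2.png',im[100:400,100:500,::-1]);print(proj(p,(.465,.131,.078)));plan(.465,.131,.212,-180)"
```

```text
time_s: 5.35
tcp_pos: [0.465, 0.1318, 0.3211]
eef_rot: [-180.0, -0.1, 179.9]
contact_force: [-0.2, -0.3, 0.4]
gripper_width: 0.0476
gripper_force: 0.0
[272.34709152 224.91313778]
pos [0.465  0.1318 0.3212] rot [-1.7997e+02 -4.0000e-02  1.7988e+02] shift [-1.000e-04 -7.000e-04  1.092e-01] turn z -0.1 t 5.4 j6 -129.3 w 0.051505195691699285
```

View pics/t2.png

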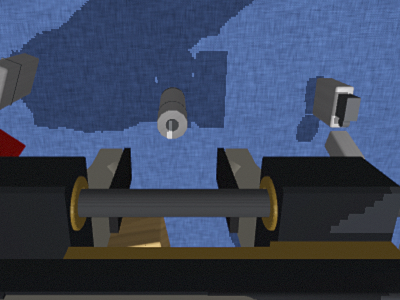

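The tube still stands at (272,225), as predicted. I'll go down again and close for longer.

```bash
python3 -m pendant '[[[0,0,0.04,0,0,0,0.2],[0,0,0.07,0,0,0,0.2],[0,0,0.09,0,0,0,0.2],[0,0,0.103,0,0,0,0.2],[0,0,0.109,0,0,0,0.2]]]' 20|grep -E 'tcp|force|width'
python3 -m pendant '[[[0,0,0,0,0,0,-1],[0,0,0,0,0,0,-1],[0,0,0,0,0,0,-1],[0,0,0,0,0,0,-1],[0,0,0,0,0,0,-1]]]' 20 >/dev/null
python3 -m pendant '[[[0,0,0,0,0,0,-1],[0,0,0,0,0,0,-1]]]' 20
```

```text
tcp_pos: [0.4647, 0.1316, 0.2112]
contact_force: [0.2, 0.2, -0.1]
gripper_width: 0.0528
gripper_force: 0.0
time_s: 6.6
tcp_pos: [0.4653, 0.132, 0.2133]
eef_rot: [180.0, 0.1, 179.9]
contact_force: [-1.5, 0.3, 6.1]
gripper_width: 0.0238
gripper_force: 20.0
```

```bash
python3 -m pendant '[[[0,0,-0.03,0,0,0,-1],[0,0,-0.07,0,0,0,-1],[0,0,-0.11,0,0,0,-1],[-0.02,-0.03,-0.11,0,0,0,-1],[-0.05,-0.065,-0.11,0,0,0,-1]]]' |grep -E 'width|force'
python3 -m pendant '[[[-0.03,-0.04,0,0,0,0,-1],[-0.06,-0.08,0,0,0,0,-1],[-0.085,-0.11,0,0,0,0,-1],[-0.103,-0.135,0,0,0,0,-1],[-0.112,-0.146,0,0,0,0,-1]]]'
python3 -m pendant '[[[0,0,0,0,0,0,-1],[0,0,0,0,0,0,-1]]]' >/dev/null
python3 -c "
from h import *
plan(.6275,-.079,.2345,-180)"
```

```text
contact_force: [0.5, 0.7, -1.3]
gripper_width: 0.0234
gripper_force: 20.0
time_s: 7.6
tcp_pos: [0.6275, -0.0818, 0.3217]
eef_rot: [-180.0, -0.1, 179.8]
contact_force: [0.3, 0.4, -0.5]
gripper_width: 0.0234
gripper_force: 20.0
pos [ 0.6261 -0.0794  0.3222] rot [ 1.7999e+02 -6.0000e-02  1.7984e+02] shift [-0.0015  0.0004  0.0877] turn z -0.2 t 7.8 j6 -100.6 w 0.02382230317544647
```

```bash
python3 -m pendant '[[[-0.001,0,0.035,0,0,0,-1],[-0.001,0,0.065,0,0,0,-1],[-0.001,0,0.08,0,0,0,-1],[-0.001,0,0.085,0,0,0,-1],[-0.001,0,0.087,0,0,0,-1]]]' |grep -E 'tcp|force'
python3 -m pendant '[[[0,0,0,0,0,0,-1],[0,0,0,0,0,0,-1]]]' |grep -E 'tcp|force'
```

```text
tcp_pos: [0.6274, -0.0786, 0.2358]
contact_force: [-0.6, 0.3, -0.0]
gripper_force: 20.0
tcp_pos: [0.628, -0.0792, 0.237]
contact_force: [-0.3, 0.2, -1.2]
gripper_force: 20.0
```

```bash
python3 -m pendant '[[[0,0,0.001,0,0,0,-1],[0,0,0.0015,0,0,0,-1],[0,0,0.0015,0,0,0,-1]]]' |grep -E 'tcp|force'
python3 -m pendant '[[[0,0,0,0,0,0,0.3],[0,0,0,0,0,0,0.3],[0,0,0,0,0,0,0.3],[0,0,0,0,0,0,0.3],[0,0,0,0,0,0,0.3]]]' |grep -E 'tcp|force|width'
python3 -m pendant '[[[0,0,-0.03,0,0,0,0.3],[0,0,-0.07,0,0,0,0.3],[0,0,-0.12,0,0,0,0.3],[0,0,-0.13,0,0,0,0.3],[0,0,-0.13,0,0,0,0.3]]]' |grep -E 'tcp|force|width'
python3 -c "
from h import *
p=r.camera_params('wrist');im=r.capture('wrist');cv2.imwrite('pics/t3.png',im[100:400,100:500,::-1]);print(proj(p,(.6275,-.079,.100)));plan(.4395,-.0115,.365,158.5)"
```

```text
tcp_pos: [0.6279, -0.0795, 0.2354]
contact_force: [-1.8, 1.8, 5.2]
gripper_force: 20.0
tcp_pos: [0.6276, -0.0796, 0.234]
contact_force: [-0.0, 0.3, -0.0]
gripper_width: 0.0552
gripper_force: 0.0
tcp_pos: [0.6281, -0.0795, 0.3672]
contact_force: [0.2, -0.0, -0.6]
gripper_width: 0.0567
gripper_force: 0.0
[273.59139433 212.39240708]
pos [ 0.6275 -0.0795  0.3651] rot [1.7996e+02 1.2000e-01 1.7987e+02] shift [ 0.1882  0.0676 -0.0003] turn z 21.4 t 9.85 j6 -100.5 w 0.057114927942287286
```

View pics/t3.png

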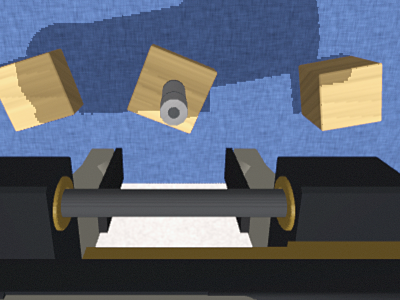

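The tube stands on riser22, with its top at (273,212) against a predicted (273.6,212.4). Next is the flip.

```bash
python3 -m pendant '[[[0.188,0.068,0,0,0,21.4,0.3],[0.188,0.068,0,0,0,21.4,0.3],[0.188,0.068,0,0,0,21.4,0.3],[0.188,0.068,0,0,0,21.4,0.3],[0.188,0.068,0,0,0,21.4,0.3]]]' |grep tcp
python3 -m pendant '[[[0,0,0,0,0,0,0.3],[0,0,0,0,0,0,0.3]]]' |grep -E 'tcp|rot'
python3 -c "
from h import *
p=r.camera_params('wrist');im=r.capture('wrist');cv2.imwrite('pics/t4.png',im[100:400,100:500,::-1])
u=Ro.from_euler('z',158.5,degrees=True).apply([[19,8,0],[-19,8,0],[-19,-8,0],[19,-8,0]])/1000
print([proj(p,v+(.4395,-.0115,.062)).round(0) for v in u]);plan(.4395,-.0115,.204,158.5)"
```

```text
tcp_pos: [0.4343, -0.0111, 0.3627]
tcp_pos: [0.4402, -0.0111, 0.3637]
eef_rot: [-180.0, -0.0, 158.5]
[array([264., 183.]), array([265., 222.]), array([281., 222.]), array([282., 183.])]
pos [ 0.4405 -0.0112  0.3636] rot [-1.7996e+02 -4.0000e-02  1.5846e+02] shift [ 0.0007 -0.0005  0.1596] turn z -0.0 t 10.6 j6 -135.9 w 0.0566470052515102
```

View pics/t4.png

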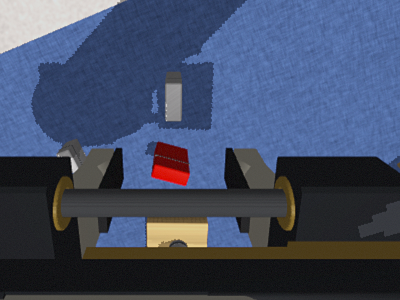

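The flip's top spans (266–282, 183–222), matching the prediction and aligned with the fingers.

```bash
python3 -m pendant '[[[0,0,0.045,0,0,0,0.3],[0,0,0.09,0,0,0,0.3],[0,0,0.125,0,0,0,0.3],[0,0,0.15,0,0,0,0.3],[0,0,0.159,0,0,0,0.3]]]' 20|grep -E 'tcp|force|width'
python3 -m pendant '[[[0,0,0,0,0,0,-1],[0,0,0,0,0,0,-1],[0,0,0,0,0,0,-1],[0,0,0,0,0,0,-1],[0,0,0,0,0,0,-1]]]' 20 >/dev/null
python3 -m pendant '[[[0,0,0,0,0,0,-1],[0,0,0,0,0,0,-1],[0,0,0,0,0,0,-1]]]' 20
python3 -c "
from h import *
plan(.6265,-.222,.33,158.5)"
```

```text
tcp_pos: [0.4395, -0.0119, 0.2021]
contact_force: [-0.7, -0.3, -0.3]
gripper_width: 0.0569
gripper_force: 0.0
time_s: 11.9
tcp_pos: [0.4399, -0.011, 0.2057]
eef_rot: [180.0, 0.0, 158.5]
contact_force: [-1.5, 1.0, 6.4]
gripper_width: 0.0157
gripper_force: 20.0
pos [ 0.4399 -0.011   0.2057] rot [1.7997e+02 4.0000e-02 1.5850e+02] shift [-0.251  -0.1279 -0.1242] turn z 0.0 t 11.9 j6 -135.9 w 0.015711258819439102
```

```bash
python3 -m pendant '[[[0,0,-0.03,0,0,0,-1],[0,0,-0.07,0,0,0,-1],[0,0,-0.115,0,0,0,-1],[-0.02,-0.01,-0.124,0,0,0,-1],[-0.055,-0.028,-0.124,0,0,0,-1]]]' |grep -E 'width|force'
python3 -m pendant '[[[-0.04,-0.02,0,0,0,0,-1],[-0.08,-0.041,0,0,0,0,-1],[-0.12,-0.061,0,0,0,0,-1],[-0.16,-0.082,0,0,0,0,-1],[-0.187,-0.096,0,0,0,0,-1]]]' >/dev/null
python3 -m pendant '[[[-0.009,-0.004,0,0,0,0,-1],[-0.009,-0.004,0,0,0,0,-1],[-0.009,-0.004,0,0,0,0,-1]]]' 
python3 -c "
from h import *
plan(.6265,-.222,.246,158.5)"
```

```text
contact_force: [1.3, 1.0, 0.5]
gripper_width: 0.0155
gripper_force: 20.0
time_s: 13.2
tcp_pos: [0.6257, -0.2218, 0.3287]
eef_rot: [180.0, -0.1, 158.5]
contact_force: [-0.7, 0.6, -0.6]
gripper_width: 0.0159
gripper_force: 20.0
pos [ 0.6257 -0.2218  0.3287] rot [ 1.8000e+02 -7.0000e-02  1.5847e+02] shift [-0.001   0.0001  0.0827] turn z -0.0 t 13.2 j6 -108.8 w 0.015874344289153644
```

```bash
python3 -m pendant '[[[0,0,0.035,0,0,0,-1],[0,0,0.065,0,0,0,-1],[0,0,0.078,0,0,0,-1],[0,0,0.082,0,0,0,-1],[0,0,0.082,0,0,0,-1]]]' |grep -E 'tcp|force'
python3 -m pendant '[[[0,0,0.001,0,0,0,-1],[0,0,0.0015,0,0,0,-1],[0,0,0.0015,0,0,0,-1]]]' |grep -E 'tcp|force'
```

```text
tcp_pos: [0.6264, -0.2218, 0.2478]
contact_force: [0.4, -0.3, -0.0]
gripper_force: 20.0
tcp_pos: [0.6265, -0.2223, 0.2466]
contact_force: [0.4, 0.5, -1.1]
gripper_force: 20.0
```

```bash
python3 -m pendant '[[[0,0,0.001,0,0,0,-1],[0,0,0.002,0,0,0,-1],[0,0,0.002,0,0,0,-1]]]' |grep -E 'tcp|force'
```

```text
tcp_pos: [0.6264, -0.2224, 0.2438]
contact_force: [0.7, 0.5, 1.0]
gripper_force: 20.0
```

```bash
python3 -m pendant '[[[0,0,0.001,0,0,0,-1],[0,0,0.001,0,0,0,-1]]]' |grep -E 'tcp|force'
python3 -m pendant '[[[0,0,0,0,0,0,0.3],[0,0,0,0,0,0,0.3],[0,0,0,0,0,0,0.3],[0,0,0,0,0,0,0.3],[0,0,0,0,0,0,0.3]]]' |grep -E 'tcp|force|width'
python3 -m pendant '[[[0,0,-0.03,0,0,0,0.4],[0,0,-0.07,0,0,0,0.4],[0,0,-0.12,0,0,0,0.4],[0,0,-0.13,0,0,0,0.4],[0,0,-0.13,0,0,0,0.4]]]' |grep -E 'tcp|force|width'
python3 -c "
from h import *
p=r.camera_params('wrist');im=r.capture('wrist');cv2.imwrite('pics/t5.png',im[100:400,100:500,::-1]);print(proj(p,(.6265,-.222,.100)));plan(.4385,-.2865,.375,180)"
```

```text
tcp_pos: [0.6264, -0.2223, 0.2438]
contact_force: [-2.6, 1.2, 7.6]
gripper_force: 20.0
tcp_pos: [0.6263, -0.2223, 0.2425]
contact_force: [-0.3, 0.5, 0.3]
gripper_width: 0.0499
gripper_force: 0.0
tcp_pos: [0.6268, -0.2224, 0.3759]
contact_force: [0.5, 0.0, -0.7]
gripper_width: 0.0612
gripper_force: 0.0
[273.49637743 209.58066602]
pos [ 0.6263 -0.2222  0.3736] rot [1.7994e+02 1.1000e-01 1.5847e+02] shift [ 0.1511 -0.1287 -0.0018] turn z -21.5 t 15.55 j6 -108.8 w 0.06107296334067811
```

View pics/t5.png

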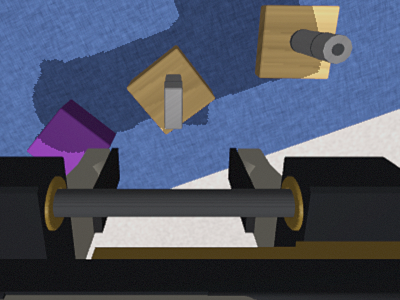

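The flip stands on riser38, with its top centre at (273,207). Barrel next.

```bash
python3 -m pendant '[[[0.151,-0.129,0,0,0,-21.5,0.6],[0.151,-0.129,0,0,0,-21.5,0.6],[0.151,-0.129,0,0,0,-21.5,0.6],[0.151,-0.129,0,0,0,-21.5,0.6],[0.151,-0.129,0,0,0,-21.5,0.6]]]' |grep tcp
python3 -m pendant '[[[0,0,0,0,0,0,0.6],[0,0,0,0,0,0,0.6]]]' |grep -E 'tcp|rot|width'
python3 -c "
from h import *
p=r.camera_params('wrist');im=r.capture('wrist');cv2.imwrite('pics/t6.png',im[100:400,100:500,::-1])
print(proj(p,(.4385,-.2865,.046)).round(0));plan(.4385,-.2865,.189,180)"
```

```text
tcp_pos: [0.4333, -0.2876, 0.3714]
tcp_pos: [0.4389, -0.2868, 0.3719]
eef_rot: [180.0, -0.1, 180.0]
gripper_width: 0.0704
[273. 197.]
pos [ 0.4392 -0.2867  0.3719] rot [ 1.7998e+02 -6.0000e-02  1.8000e+02] shift [0.0006 0.0002 0.1829] turn z -0.0 t 16.3 j6 -78.3 w 0.07033487669430227
```

View pics/t6.png

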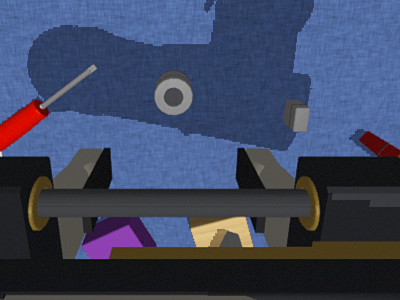

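The barrel top is at (274,197), as predicted, and the screwdriver tip is well clear.

```bash
python3 -m pendant '[[[0,0,0.05,0,0,0,0.6],[0,0,0.1,0,0,0,0.6],[0,0,0.145,0,0,0,0.6],[0,0,0.172,0,0,0,0.6],[0,0,0.182,0,0,0,0.6]]]' 25|grep -E 'tcp|force|width'
python3 -m pendant '[[[0,0,0,0,0,0,-1],[0,0,0,0,0,0,-1],[0,0,0,0,0,0,-1],[0,0,0,0,0,0,-1],[0,0,0,0,0,0,-1]]]' 25 >/dev/null
python3 -m pendant '[[[0,0,0,0,0,0,-1],[0,0,0,0,0,0,-1],[0,0,0,0,0,0,-1]]]' 25
python3 -c "
from h import *
plan(.6285,.0945,.335,180)"
```

```text
tcp_pos: [0.4382, -0.2862, 0.187]
contact_force: [0.1, 0.4, 0.9]
gripper_width: 0.0702
gripper_force: 0.0
time_s: 17.6
tcp_pos: [0.439, -0.287, 0.192]
eef_rot: [-180.0, 0.1, 180.0]
contact_force: [-0.9, 2.4, 7.8]
gripper_width: 0.04
gripper_force: 25.0
pos [ 0.439 -0.287  0.192] rot [-1.7996e+02  1.2000e-01  1.8000e+02] shift [-0.1898  0.3814 -0.1429] turn z -0.0 t 17.6 j6 -78.3 w 0.039956160349714685
```

```bash
python3 -m pendant '[[[0,0,-0.03,0,0,0,-1],[0,0,-0.07,0,0,0,-1],[0,0,-0.115,0,0,0,-1],[0,0,-0.14,0,0,0,-1],[-0.015,0.03,-0.143,0,0,0,-1]]]' |grep -E 'width|force'
python3 -m pendant '[[[-0.02,0.04,0,0,0,0,-1],[-0.04,0.08,0,0,0,0,-1],[-0.06,0.12,0,0,0,0,-1],[-0.08,0.16,0,0,0,0,-1],[-0.1,0.2,0,0,0,0,-1]]]' >/dev/null
python3 -m pendant '[[[-0.02,0.04,0,0,0,0,-1],[-0.04,0.08,0,0,0,0,-1],[-0.06,0.12,0,0,0,0,-1],[-0.07,0.14,0,0,0,0,-1],[-0.075,0.151,0,0,0,0,-1]]]'  >/dev/null
python3 -m pendant '[[[0,0,0,0,0,0,-1],[0,0,0,0,0,0,-1]]]'
python3 -c "
from h import *
plan(.6285,.0945,.247,180)"
```

```text
contact_force: [0.9, 1.2, -1.5]
gripper_width: 0.0395
gripper_force: 25.0
time_s: 19.3
tcp_pos: [0.6281, 0.0932, 0.3335]
eef_rot: [-180.0, -0.0, 180.0]
contact_force: [-0.4, -0.1, -0.9]
gripper_width: 0.0395
gripper_force: 25.0
pos [0.6281 0.0932 0.3335] rot [-1.7999e+02 -5.0000e-02  1.7996e+02] shift [-0.0005  0.0013  0.0865] turn z -0.0 t 19.3 j6 -116.1 w 0.039543653217148624
```

```bash
python3 -m pendant '[[[0,0.001,0.035,0,0,0,-1],[0,0.001,0.065,0,0,0,-1],[0,0.001,0.079,0,0,0,-1],[0,0.001,0.084,0,0,0,-1],[0,0.001,0.084,0,0,0,-1]]]' |grep -E 'tcp|force'
python3 -m pendant '[[[0,0,0.001,0,0,0,-1],[0,0,0.002,0,0,0,-1],[0,0,0.002,0,0,0,-1]]]' |grep -E 'tcp|force'
```

```text
tcp_pos: [0.6288, 0.0944, 0.2499]
contact_force: [0.7, -0.5, -0.3]
gripper_force: 25.0
tcp_pos: [0.6288, 0.0951, 0.2485]
contact_force: [-0.3, 0.6, -1.5]
gripper_force: 25.0
```

```bash
python3 -m pendant '[[[0,0,0.001,0,0,0,-1],[0,0,0.002,0,0,0,-1],[0,0,0.002,0,0,0,-1]]]' |grep -E 'tcp|force'
python3 -m pendant '[[[0,0,0.001,0,0,0,-1],[0,0,0.001,0,0,0,-1],[0,0,0.001,0,0,0,-1]]]' |grep -E 'tcp|force'
```

```text
tcp_pos: [0.6287, 0.0951, 0.246]
contact_force: [-0.9, -0.4, 1.8]
gripper_force: 25.0
tcp_pos: [0.6287, 0.0951, 0.246]
contact_force: [-4.7, 0.8, 10.1]
gripper_force: 25.0
```

In contact, so I'll release, rise, and go to the mini.

```bash
python3 -m pendant '[[[0,0,0,0,0,0,0.6],[0,0,0,0,0,0,0.6],[0,0,0,0,0,0,0.6],[0,0,0,0,0,0,0.6],[0,0,0,0,0,0,0.6]]]' |grep -E 'tcp|force|width'
python3 -m pendant '[[[0,0,-0.03,0,0,0,0.6],[0,0,-0.07,0,0,0,0.6],[0,0,-0.12,0,0,0,0.6],[0,0,-0.13,0,0,0,0.6],[0,0,-0.13,0,0,0,0.6]]]' |grep -E 'tcp|force|width'
python3 -c "
from h import *
p=r.camera_params('wrist');im=r.capture('wrist');cv2.imwrite('pics/t7.png',im[100:400,100:500,::-1]);print(proj(p,(.6285,.0945,.100)));plan(.4675,-.148,.375,180)"
```

```text
tcp_pos: [0.6286, 0.095, 0.2444]
contact_force: [1.0, 0.6, 0.0]
gripper_width: 0.0693
gripper_force: 0.0
tcp_pos: [0.6291, 0.0951, 0.3777]
contact_force: [-1.0, 0.4, -0.9]
gripper_width: 0.0703
gripper_force: 0.0
[271.75695554 208.74310051]
pos [0.6286 0.095  0.3755] rot [1.7993e+02 1.0000e-01 1.7997e+02] shift [ 1.610e-01 -2.431e-01 -1.000e-04] turn z -0.0 t 21.75 j6 -116.2 w 0.07033615763520844
```

View pics/t7.png

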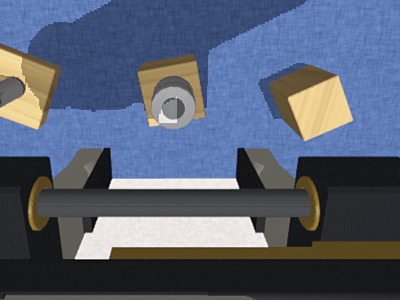

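The barrel stands on riser54, with its top at (273,209). Now to the mini, checking its position numerically with a grey mask.

```bash
python3 -m pendant '[[[0.161,-0.243,0,0,0,0,0],[0.161,-0.243,0,0,0,0,0],[0.161,-0.243,0,0,0,0,0],[0.161,-0.243,0,0,0,0,0],[0.161,-0.243,0,0,0,0,0]]]' |grep tcp
python3 -c "
from h import *
plan(.4675,-.148,.375,180)"
```

```text
tcp_pos: [0.4887, -0.1146, 0.3731]
pos [ 0.4887 -0.1146  0.3731] rot [-1.7999e+02 -1.4000e-01 -1.8000e+02] shift [ 0.0212 -0.0334 -0.0019] turn z 0.0 t 22.25 j6 -99.2 w 0.04419878210331177
```

```bash
python3 -m pendant '[[[0.022,-0.034,0.06,0,0,0,0.1],[0.022,-0.034,0.06,0,0,0,0.1],[0.022,-0.034,0.06,0,0,0,0.1],[0.022,-0.034,0.06,0,0,0,0.1]]]' |grep -E 'tcp|width'
python3 -c "
from h import *
p=r.camera_params('wrist');im=r.capture('wrist')
print([proj(p,(.4675+a,-.148+b,.034)).round(0) for a in(-.014,.014) for b in (-.008,.008)])
h=cv2.cvtColor(im,cv2.COLOR_RGB2HSV);m=((h[...,1]<40)&(h[...,2]>60)).astype(np.uint8)
n,_,s,c=cv2.connectedComponentsWithStats(m)
for i in range(1,n):
  if s[i,4]>80:print(s[i],c[i].round(1))
plan(.4675,-.148,.182,180)"
```

```text
tcp_pos: [0.4685, -0.1475, 0.314]
gripper_width: 0.0482
[array([263., 194.]), array([282., 194.]), array([264., 225.]), array([282., 225.])]
[    0     0   560    49 27440] [279.5  24. ]
[  0 142  24  25 233] [ 10.3 152.7]
[264 187  18  38 658] [272.5 205.5]
[186 249  36  40 991] [202.8 268.4]
[326 249  36  40 990] [344.3 268.4]
[   0  251   34   38 1045] [ 13.8 271.1]
[ 515  251   45   46 1493] [539.3 271.5]
[ 177  297  194   50 4470] [274.1 312.4]
[ 499  297   61   62 3362] [530.3 328.2]
[   0  298   52   61 2745] [ 22.9 329.4]
[  13  395  352   25 8069] [194.8 407.7]
pos [ 0.4691 -0.1471  0.3148] rot [-1.7998e+02 -1.0000e-02  1.7999e+02] shift [ 0.0016 -0.0009  0.1328] turn z -0.0 t 22.7 j6 -95.6 w 0.047908508514067354
```

```bash
python3 -m pendant '[[[0.001,-0.001,0.05,0,0,0,0.1],[0.001,-0.001,0.09,0,0,0,0.1],[0.001,-0.001,0.115,0,0,0,0.1],[0.001,-0.001,0.125,0,0,0,0.1],[0.001,-0.001,0.129,0,0,0,0.1]]]' 15|grep -E 'tcp|force|width'
python3 -m pendant '[[[0,0,0,0,0,0,-1],[0,0,0,0,0,0,-1],[0,0,0,0,0,0,-1],[0,0,0,0,0,0,-1],[0,0,0,0,0,0,-1]]]' 15 >/dev/null
python3 -m pendant '[[[0,0,0,0,0,0,-1],[0,0,0,0,0,0,-1],[0,0,0,0,0,0,-1]]]' 15
python3 -c "
from h import *
plan(.639,.2415,.335,180)"
```

```text
tcp_pos: [0.4683, -0.1477, 0.1854]
contact_force: [0.5, -0.6, -0.1]
gripper_width: 0.0482
gripper_force: 0.0
time_s: 24.0
tcp_pos: [0.4677, -0.1483, 0.1863]
eef_rot: [-180.0, 0.1, 180.0]
contact_force: [-1.1, 1.4, 6.7]
gripper_width: 0.0159
gripper_force: 15.0
pos [ 0.4677 -0.1483  0.1863] rot [-1.8e+02  5.0e-02  1.8e+02] shift [-0.1714  0.3898 -0.1486] turn z -0.0 t 24.0 j6 -95.4 w 0.015909192256764255
```

```bash
python3 -m pendant '[[[0,0,-0.03,0,0,0,-1],[0,0,-0.07,0,0,0,-1],[0,0,-0.115,0,0,0,-1],[0,0,-0.145,0,0,0,-1],[-0.013,0.03,-0.15,0,0,0,-1]]]' |grep -E 'width|force'
python3 -m pendant '[[[-0.017,0.04,0,0,0,0,-1],[-0.035,0.08,0,0,0,0,-1],[-0.053,0.12,0,0,0,0,-1],[-0.07,0.16,0,0,0,0,-1],[-0.088,0.2,0,0,0,0,-1]]]' >/dev/null
python3 -m pendant '[[[-0.017,0.04,0,0,0,0,-1],[-0.035,0.08,0,0,0,0,-1],[-0.053,0.12,0,0,0,0,-1],[-0.065,0.15,0,0,0,0,-1],[-0.07,0.16,0,0,0,0,-1]]]'  >/dev/null
python3 -m pendant '[[[0,0,0,0,0,0,-1],[0,0,0,0,0,0,-1]]]'
python3 -c "
from h import *
plan(.639,.2415,.256,180)"
```

```text
contact_force: [0.9, -0.3, 0.2]
gripper_width: 0.016
gripper_force: 15.0
time_s: 25.7
tcp_pos: [0.6382, 0.241, 0.3352]
eef_rot: [-180.0, -0.1, 180.0]
contact_force: [0.2, -0.8, -0.7]
gripper_width: 0.0159
gripper_force: 15.0
pos [0.6382 0.241  0.3352] rot [-1.7997e+02 -6.0000e-02  1.7998e+02] shift [-0.0009  0.0005  0.0792] turn z -0.0 t 25.7 j6 -127.0 w 0.01588216458665612
```

```bash
python3 -m pendant '[[[0,0,0.035,0,0,0,-1],[0,0,0.062,0,0,0,-1],[0,0,0.074,0,0,0,-1],[0,0,0.079,0,0,0,-1],[0,0,0.079,0,0,0,-1]]]' |grep -E 'tcp|force'
python3 -m pendant '[[[0,0,0.001,0,0,0,-1],[0,0,0.002,0,0,0,-1],[0,0,0.002,0,0,0,-1]]]' |grep -E 'tcp|force'
python3 -m pendant '[[[0,0,0.0005,0,0,0,-1],[0,0,0.001,0,0,0,-1],[0,0,0.001,0,0,0,-1]]]' |grep -E 'tcp|force'
```

```text
tcp_pos: [0.6388, 0.2411, 0.257]
contact_force: [0.1, -0.9, 0.4]
gripper_force: 15.0
tcp_pos: [0.6387, 0.2417, 0.2555]
contact_force: [-0.3, -0.9, -0.5]
gripper_force: 15.0
tcp_pos: [0.6386, 0.2417, 0.2537]
contact_force: [-0.3, 0.0, -0.5]
gripper_force: 15.0
```

```bash
python3 -m pendant '[[[0,0,0.0005,0,0,0,-1],[0,0,0.001,0,0,0,-1],[0,0,0.001,0,0,0,-1]]]' |grep -E 'tcp|force'
python3 -m pendant '[[[0,0,0.0005,0,0,0,-1],[0,0,0.001,0,0,0,-1],[0,0,0.001,0,0,0,-1]]]' |grep -E 'tcp|force'
```

```text
tcp_pos: [0.6386, 0.2416, 0.2525]
contact_force: [0.1, -0.1, -0.2]
gripper_force: 15.0
tcp_pos: [0.6386, 0.2416, 0.2524]
contact_force: [-1.6, -0.4, 5.1]
gripper_force: 15.0
```

In contact, so I'll release, rise clear, and take a final look.

```bash
python3 -m pendant '[[[0,0,0,0,0,0,0.2],[0,0,0,0,0,0,0.2],[0,0,0,0,0,0,0.2],[0,0,0,0,0,0,0.2],[0,0,0,0,0,0,0.2]]]' |grep -E 'tcp|force|width'
python3 -m pendant '[[[0,0,-0.03,0,0,0,0.2],[0,0,-0.07,0,0,0,0.2],[0,0,-0.12,0,0,0,0.2],[0,0,-0.15,0,0,0,0.2],[0,0,-0.15,0,0,0,0.2]]]' |grep -E 'tcp|force|width'
python3 -c "
from h import *
p=r.camera_params('wrist');print(proj(p,(.639,.2415,.100)));a=r.capture('wrist');b=r.capture('side')
cv2.imwrite('pics/fin.png',np.hstack([a[:,100:500,::-1],b[100:,100:500][:,:,::-1].copy() if 0 else b[:,100:500,::-1]]))"
```

```text
tcp_pos: [0.6386, 0.2416, 0.2515]
contact_force: [-1.2, 0.7, 0.6]
gripper_width: 0.0497
gripper_force: 0.0
tcp_pos: [0.6395, 0.2419, 0.408]
contact_force: [0.6, 0.6, -0.1]
gripper_width: 0.0523
gripper_force: 0.0
[271.40248598 198.32804311]
```

View pics/fin.png

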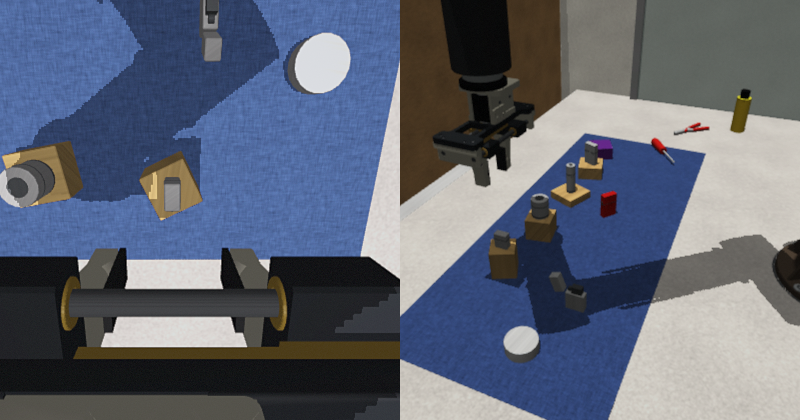

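The final views show the mini upright at (272,195) on riser66. The side view has all four lighters standing with level tops, and the open lighter and tin unmoved.

```bash
python3 -c "
from plant import r
print(r.close_job())"
```

```text
the job is handed in; nothing more can be done
None
```

I handed the job in at about 27 s; the hand-in gave no verdict. In the last pictures all four closed lighters stand upright on their matching risers with level tops, and the open lighter and the tin look unmoved.

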